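# Slide the socket tray home past its spring catch

## Robot

A 6-joint arm with a two-finger parallel gripper is mounted at the origin on the work surface. World frame = base frame: x ahead of the robot, y to its left, z up, the work surface at z = 0. Lengths are in m, angles in rad, forces in N, time in s.
With the tool pointing down it reaches from about 0.35 to 0.975 m from the base axis. Payload 4.9 kg.
Tool frame: the origin (TCP) lies between the finger pads; the fingertips stand 17 mm ahead of it and the grasp point (between the pads) lies 2 mm behind it (manip.nose_length is the distance from the TCP to the fingertips, in m); z points along the fingers, y is the line along which they close (so a half turn about z gives the same grasp; the last joint's range is limited). The gripper opens to 85 mm and grips with 20 to 120 N. Pads are 22 mm wide; open, the fingers measure 114 mm over their backs; the gripper's body (76 mm by 85 mm) begins 54 mm behind the grasp point. The pads swing forward as they close: fully open they stand 13 mm farther back than shut.
Start: joints at [-1.325, 0.053, 1.613, -0, 1.476, -0.119], TCP at [0.223, -0.584, 0.219] pointing down, gripper open.
Joint ranges: [-3.01, 3.01], [-1.01, 2.22], [0.06, 2.58], [-1.02, 4.17], [0.09, 2.62], [-3.14, 3.14]. Speed limits (rad/s): [2.57, 2.57, 3.14, 3.14, 3.14, 3.14].

## Interface

Orientations are given as a unit quaternion [w, x, y, z].
In Python, from plant import manip gives the robot as it stands. The module is installed in compiled form; this text tells all that it offers.
- The arm moves only by the tool apply_moves, never from a script. Its argument "moves" is a list of rows, each a list of 3 entries, a list of its own where there are three numbers: the turn, a rotation vector about the tool's x, y, z in rad, then the shift along the tool's x, y, z in cm, then the closure, from -1 (fully open) to 1 (shut), so that 0 is half open. A call has 1 to 20 rows; each row is the pose to reach, as a shift and turn from the pose commanded when the call began, along the tool's axes at that moment; what a row does not reach only later rows make up. A row lasts 1/10 s, in which the tool goes at most 50 mm and 8.59 degrees, less where a joint would pass 70% of its speed; a pose out of reach is approached as far as the arm can. A call with a gripper value outside its range is refused whole. The fingers move at their own pace and stop on an object; the grip force is fixed at half the most. Time passes only in rows, so rows that repeat a pose let the fingers close. It gives the time, the measured TCP pose, the force, the opening and the grip force at its end, in the units of the state.
- manip.state(): the state, without advancing time (a new reading comes with each control period).
- manip.grab_frame(name): name is "scene" or "side" or "wrist"; returns a dict with "image" (384x512x3 uint8, red, green, blue), "K" (3x3 intrinsics, pixels), "rvec" (rotation vector, rad) and "tvec" (3), from world to camera coordinates, as OpenCV has them. Camera axes: x right, y down, z forward; pixel columns grow to the right and rows downward; lengths in m; the calibration is good to about 2 mm. The wrist camera is an equidistant fisheye: a pixel r from the principal point sees the ray r / f radians off the axis. A picture is of the moment at which its call begins. There is no depth.
- manip.job_done(): hands the job in; it is judged then, once.
Trained networks look in a picture, given as the dict that the camera call returned (one of the last four; its "shot" number tells which), for a name from the list of things; names that differ only in an ending like _2 or _b are one class to them, and where a whole thing is asked for, a point or a joint stands for the part that bears it (a point fixed in the world has none). Each returns a list of dicts, best first, with "score" (0 to 1); they miss things now and then, are a little off and sometimes report something else, mostly with a low value. They report only what shows in the picture. A call takes as long as a camera call. They do not tell look-alikes from the thing itself.
- manip.look_for(picture, label): "location" ([x, y, z] in m, in the coordinates of the camera as it stood for that picture, good to about 4 mm: the middle of the surface that is visible of it).
- manip.silhouettes(picture, label): "pixels" (384x512 bool, what is visible of it).
- manip.spot_point(picture, label): "location" ([x, y, z] in m, in the coordinates of the camera as it stood for that picture, good to about 4 mm: a listed point, or the origin of a listed thing).
The state is a dict: "time": time; "joint_pos": joint angles; "joint_vel": joint speeds; "joint_efforts": joint torques, N m; "tool_pos": TCP position; "tool_rot": TCP orientation; "contact_force": force on the tool from outside, world axes, zero at the start; "ft_torque": the same for the moment, N m; "gripper_width": opening from 0.0 (shut) to 1.0 (fully open); "grasp_force": force on a finger pad.
Only numpy, scipy, OpenCV 4.12 (cv2) and the standard library are available. Lean on these libraries where they do the work, as an engineer would, in place of code of your own. Each camera call takes 0.05 s, during which the arm holds its last target. There are 200 camera calls.

## Task

Press the catch's long bar down with the fingertips and, still holding it down, push the socket tray (its side tab reaches out over the bar for this) along the dock, over the lowered pin and all the way home against the end stop. Keep the bar down until the tray is right past the pin, then let go and draw clear so that the pin springs up behind the tray and locks it in. Slide the tray flat on the deck without lifting or tipping it, and leave the other things on the bench where they are.

Things in the scene. Friction and masses are not known exactly. Their poses are not given: they have to be found in the camera images.
- dock: plywood dock screwed to the bench: raised deck 296 long (x -160 to +136) by 71 wide, surface 34 above the bench, slot 18 wide along its middle, side rails 6 thick, tops at 46, 59 between them, end stop at the +x end (inner face x = +124, top 60). Origin: on the bench below the catch pin; x along the deck, the way the tray is to go, y left, z up. The press bar runs outside the right rail.
- catch (a joint): spring catch, travel straight down in m: 0 up (at rest), 0.016 bottom. One steel piece: the press bar and a square pin (12 along x, 14 along y, at dock x = y = 0) that stands 9 above the deck when up and blocks the tray; below the deck from 0.010 on. About 3 N starts it moving, 5.5 N at the bottom; it rises by itself when let go.
- press_bar (a point): middle of the top face of the press bar, moves with the catch. Flat steel bar, 210 long (dock x -135 to +75) by 34 wide (dock y -40 to -74); top 48 above the bench when up, 32 when bottomed. It can be pressed anywhere along its length and fingertips can slide along it.
- tray: grey steel socket tray, loose on the deck between the rails, 110 long (x) by 56 wide by 30 high, four upright sockets in it up to 33 high, about 0.6 kg, friction about 0.25. Origin: centre of its underside, 34 above the bench; axes as the dock's. It starts with its front 6 to 28 short of the pin; its rear is past the pin from origin at dock x = +61; home against the end stop is +69.
- tab_face (a point): push tab of the tray: upright plate 5 thick that sticks out over the right rail, above the press bar, at mid-length of the tray. The point is on its rear (-x) face over the middle of the bar, 64 above the bench; the face spans dock y -28 to -78 and 54 to 74 above the bench. The tray's origin lies 2.5 ahead of it in x.
- clamp_a: steel C-clamp lying flat to the left of the dock, about 165 by 90 by 20; leave alone. Origin: under its frame's middle.
- clamp_b: second, same C-clamp lying farther to the left; leave alone.
- pliers: slip-joint pliers lying to the right of the dock, about 190 by 65 by 16; leave alone. Origin near the middle.
- dish: white ceramic dish of washers, 110 across, 32 high, far left; leave alone. Origin under its centre.
- tote: red plastic tool tote with a carrying bar, 340 by 200 by 220 high, far right; leave alone. Origin under its centre.
- screwdriver: screwdriver lying at the near left; leave alone.
- tape: black tape measure standing at the near right, 70 by 36 by 66 high; leave alone. Origin under its centre.
Mind the look-alikes: they are no part of the job. Leave any orange look-alike of the tray alone.

How it is judged:
By the outcome, as a careful person would: the job done as asked, in the order asked, and still so for the second after the job is handed in, with the robot touching nothing.
It also fails if it takes over 40 s, if anything falls off the work surface, if the arm or the gripper's body presses on something with over 40 N, if the wrist force passes 120 N, or if a joint passes its speed limit or range.

## Working session

There is one attempt and no reset: what is moved stays moved. The work goes in short steps, Python scripts to look and compute and a tool call to move; the robot and the scene stay as the last step left them, time stands still between calls to the robot, and variables do not carry over. Pictures are saved under pics/ and viewed, at most 10 in all, crops included, and the job is handed in when it is done.

Besides the shell and the picture viewer there is one more tool, called after "Request:" as name([rows], argument=value, ...), one row to a line, values as JSON. apply_moves: Moves the arm, as the interface text tells. Its arguments: {"type":"object","properties":{"moves":{"type":"array"}},"required":["moves"]}

```bash
mkdir -p pics; cat > h.py <<'E'
import numpy as np, cv2
from plant import manip
from scipy.spatial.transform import Rotation as R
def w(p,loc):
    M=cv2.Rodrigues(np.array(p["rvec"],float))[0]
    return M.T@(np.array(loc)-np.array(p["tvec"]).ravel())
def save(p,n): cv2.imwrite("pics/"+n,cv2.cvtColor(p["image"],cv2.COLOR_RGB2BGR))
def px(p,X):
    return cv2.projectPoints(np.array(X,float).reshape(-1,3),np.array(p["rvec"],float),np.array(p["tvec"],float),np.array(p["K"]),None)[0].reshape(-1,2)
E
python3 - <<'E'
from h import *
np.set_printoptions(precision=4,suppress=True)
for c in("scene","side"):
    p=manip.grab_frame(c);save(p,c+"0.png")
    for l in("tray","tab_face","press_bar","dock","catch","tape","pliers"):
        for d in manip.spot_point(p,l)[:3] if l!="catch" else []:
            x=w(p,d["location"]);print(c,l,round(d["score"],2),x,px(p,x)[0].round())
s=manip.state();print(s["tool_pos"],s["tool_rot"],s["time"],s["contact_force"],manip.nose_length)
print(R.from_quat(np.roll(s["tool_rot"],-1)).as_matrix())
E
```

```text
scene tray 0.77 [ 0.6987 -0.269   0.0017] [160. 195.]
scene tray 0.73 [ 0.4508 -0.1999  0.0005] [225. 175.]
scene tray 0.7 [ 0.5421 -0.0062  0.0355] [241. 204.]
scene tab_face 0.9 [ 0.6512 -0.3037  0.0302] [165. 179.]
scene tab_face 0.78 [ 0.4395 -0.1479  0.0278] [236. 175.]
scene tab_face 0.75 [0.3453 0.0031 0.0308] [282. 182.]
scene press_bar 0.8 [ 0.6104 -0.0378  0.0469] [219. 206.]
scene dock 0.64 [0.6138 0.0262 0.0007] [231. 226.]
scene dock 0.4 [ 0.6125 -0.0377  0.0465] [219. 206.]
scene tape 0.52 [ 0.2364 -0.3323 -0.0041] [243. 141.]
side tray 0.85 [ 0.5378 -0.0031  0.0382] [249. 190.]
side tray 0.66 [ 0.6936 -0.2689 -0.0007] [243. 159.]
side tray 0.56 [ 0.4556 -0.2013 -0.0016] [285. 177.]
side tab_face 0.87 [0.3209 0.1939 0.028 ] [282. 237.]
side tab_face 0.79 [ 0.6477 -0.3026  0.0286] [254. 152.]
side tab_face 0.73 [ 0.3447 -0.0033  0.0278] [294. 203.]
side press_bar 0.61 [ 0.6118 -0.0338  0.046 ] [236. 180.]
side dock 0.65 [0.6144 0.0271 0.0015] [229. 197.]
side tape 0.32 [ 0.4308 -0.5752  0.0014] [314. 140.]
side pliers 0.63 [ 0.6898 -0.1126 -0.0001] [228. 176.]
[ 0.223  -0.5838  0.2188] [0.     0.9834 0.1814 0.    ] 0.7 [ 0.1516  0.3302 -1.0603] 0.017
[[ 0.9342  0.3568  0.    ]
 [ 0.3568 -0.9342  0.    ]
 [ 0.      0.     -1.    ]]
```

View pics/scene0.png

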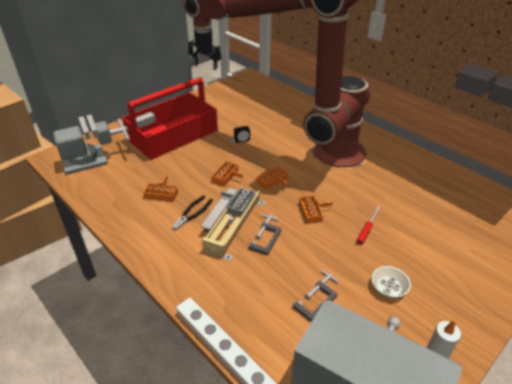

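View pics/side0.png

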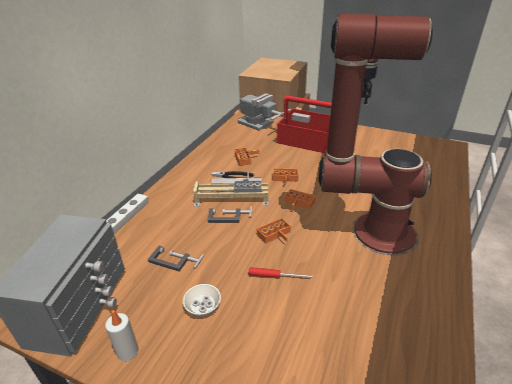

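The grey tray sits on the dock at scene (241,204) and side (249,190). The orange ones at scene (160,192), (225,175), (271,178) and (311,208) lie on the bench and are look-alikes. Only the grey one is on the deck (measured z about 0.036), so it fits the description. I'll rise clear of the tote, go above it and look closely.

Request:
apply_moves([
  [[0,0,0],[0,0,-10],1],
  [[0,0,0],[0,0,-20],1],
  [[0,0,0],[0,0,-20],1],
  [[0,0,0],[0,0,-20],1],
  [[0,0,0],[0,0,-20],1],
  [[0,0,0],[45,-37,-20],1],
  [[0,0,0],[45,-37,-20],1],
  [[0,0,0],[45,-37,-20],1],
  [[0,0,0],[45,-37,-20],1],
  [[0,0,0],[45,-37,-20],1],
  [[0,0,0],[45,-37,-20],1],
  [[0,0,0],[45,-37,-20],1],
  [[0,0,0],[45,-37,-20],1],
  [[0,0,0],[45,-37,-20],1],
  [[0,0,0],[45,-37,-20],1],
  [[0,0,0],[45,-37,-20],1],
  [[0,0,0],[45,-37,-20],1],
  [[0,0,0],[45,-37,-10],1],
  [[0,0,0],[45,-37,-10],1],
  [[0,0,0],[45,-37,-10],1],
])

```text
time: 2.7
tool_pos: [0.5061, -0.0756, 0.3063]
tool_rot: [-0.005, 0.983, 0.182, -0.009]
contact_force: [-1.1, 0.1, -1.8]
gripper_width: 0.006
grasp_force: 0.0
```

```bash
cat >m.py <<'E'
from h import *
import sys
np.set_printoptions(precision=4,suppress=True)
for c in("wrist","side","scene"):
    p=manip.grab_frame(c)
    if c=="wrist": save(p,sys.argv[1]);print(p["K"][0][0])
    for l in("tray","tab_face","press_bar","dock"):
        for d in manip.spot_point(p,l)[:4]:
            x=w(p,d["location"])
            if x[0]>.45 and -.15<x[1]<.15 and d["score"]>.3: print(c,l,round(d["score"],2),x,np.array(d["location"]))
s=manip.state();print(s["tool_pos"],s["tool_rot"],s["time"],s["contact_force"],s["gripper_width"])
E
python3 m.py w1.png
```

```text
297.3186396354542
wrist tray 0.81 [0.5416 0.0015 0.0362] [-0.0549 -0.1176  0.4093]
wrist tab_face 0.98 [ 0.5619 -0.0583  0.0597] [ 0.0079 -0.1077  0.3869]
wrist press_bar 0.71 [ 0.6106 -0.0373  0.0465] [ 0.0058 -0.1622  0.3827]
wrist dock 0.77 [0.6095 0.026  0.0019] [-0.0531 -0.1969  0.419 ]
side tray 0.89 [ 0.5391 -0.0027  0.0382] [-0.0354  0.0132  1.53  ]
side tray 0.64 [ 0.6099 -0.0339  0.0444] [-0.0878 -0.0239  1.5736]
side tab_face 0.6 [ 0.5667 -0.0566  0.067 ] [-0.0395 -0.045   1.5631]
side press_bar 0.52 [ 0.6084 -0.0329  0.0459] [-0.0869 -0.0243  1.5715]
side dock 0.98 [0.6166 0.0267 0.0003] [-0.1176  0.0429  1.5558]
scene tray 0.79 [ 0.5415 -0.0036  0.0345] [-0.0584  0.0426  1.504 ]
scene press_bar 0.64 [ 0.6131 -0.0397  0.0453] [-0.135   0.0491  1.4788]
scene dock 0.63 [0.6124 0.0305 0.0018] [-0.0864  0.1151  1.4689]
[ 0.5113 -0.0777  0.3188] [ 0.      0.9834  0.1814 -0.    ] 3.45 [-0.1564 -0.0489 -0.1507] 0.0018509845200047608
```

View pics/w1.png

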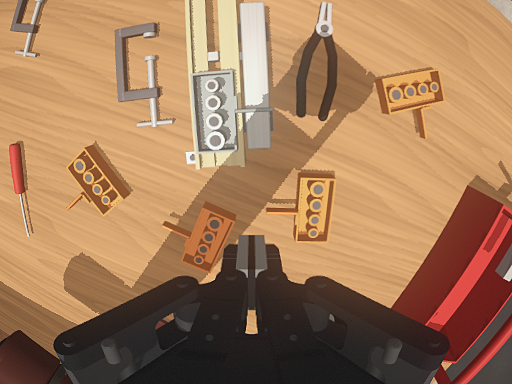

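The wrist picture shows the grey tray at (213,110), its tab at (257,112), the press bar at (256,75) and the pin ahead at (213,57). The orange ones are off the dock. Now I'll fit the dock's yaw and the tray's place.

```bash
cat >fit.py <<'E'
from h import *
from scipy.optimize import least_squares
np.set_printoptions(precision=4,suppress=True)
def unproj(p,uv,z):
    K=np.array(p["K"]);d=(uv-K[:2,2])/[K[0,0],K[1,1]];r=np.linalg.norm(d,axis=1)
    ray=np.c_[d*(np.sin(r)/r)[:,None],np.cos(r)]
    M=cv2.Rodrigues(np.array(p["rvec"],float))[0];c=-M.T@np.array(p["tvec"]).ravel();rw=ray@M
    return (c+rw*((z-c[2])/rw[:,2])[:,None])[:,:2]
p=manip.grab_frame("wrist")
for l in("press_bar","tray"):
    for s in manip.silhouettes(p,l)[:3]:
        v,u=np.nonzero(s["pixels"])
        if len(u)<50 : continue
        q=unproj(p,np.c_[u,v].astype(float),.048)
        print(l,s["score"],len(u),(u.mean().round(),v.mean().round()),cv2.minAreaRect((q*1000).astype(np.float32)))
obs={"dock":[(.6095,.026),(.6166,.0267),(.6124,.0305),(.6138,.0262),(.6144,.0271)],"bar":[(.6106,-.0373),(.6084,-.0329),(.6131,-.0397),(.6104,-.0378),(.6118,-.0338)],
"tray":[(.5416,.0015),(.5391,-.0027),(.5415,-.0036),(.5421,-.0062),(.5378,-.0031)],"tab":[(.5619,-.0583),(.5667,-.0566)]}
def res(v):
    t=v[2];A=np.array([[np.cos(t),-np.sin(t)],[np.sin(t),np.cos(t)]])
    m={"dock":(0,0),"bar":(-.03,-.057),"tray":(v[3],0),"tab":(v[3]-.0025,-.057)}
    return np.concatenate([(np.array(o)-v[:2]-A@m[k]).ravel() for k,o in obs.items()])
r=least_squares(res,[.613,.027,.42,-.08]);print(r.x,np.degrees(r.x[2]),res(r.x).reshape(-1,2)*1000)
E
python3 fit.py
```

```text
press_bar 0.98 3424 (np.float64(248.0), np.float64(80.0)) ((601.5337524414062, -15.077171325683594), (208.53497314453125, 80.12494659423828), 23.372207641601562)
tray 0.94 2190 (np.float64(96.0), np.float64(185.0)) ((359.5931091308594, 161.30015563964844), (104.90798950195312, 121.5631103515625), 56.437679290771484)
tray 0.94 2475 (np.float64(401.0), np.float64(98.0)) ((667.404296875, -272.37890625), (103.71114349365234, 117.25341033935547), 36.79762268066406)
tray 0.81 3369 (np.float64(212.0), np.float64(117.0)) ((550.8856201171875, -24.44024658203125), (114.06304931640625, 109.04097747802734), 22.528980255126953)
[ 0.6139  0.0282  0.421  -0.0792] 24.119750764683385 [[-4.3787 -2.234 ]
 [ 2.7213 -1.534 ]
 [-1.4787  2.266 ]
 [-0.0787 -2.034 ]
 [ 0.5213 -1.134 ]
 [ 0.8093 -1.2511]
 [-1.3907  3.1489]
 [ 3.3093 -3.6511]
 [ 0.6093 -1.7511]
 [ 2.0093  2.2489]
 [-0.0187  5.6193]
 [-2.5187  1.4193]
 [-0.1187  0.5193]
 [ 0.4813 -2.0807]
 [-3.8187  1.0193]
 [-0.7298 -1.1355]
 [ 4.0702  0.5645]]
```

Request:
apply_moves([
  [[0,0,-0.047],[3.15,0,5],1],
  [[0,0,-0.047],[3.15,0,10],1],
  [[0,0,-0.047],[3.15,0,14],1],
  [[0,0,-0.047],[3.15,0,18],1],
  [[0,0,-0.047],[3.15,0,21],1],
  [[0,0,-0.047],[3.15,0,23],1],
  [[0,0,-0.047],[3.15,0,23],1],
  [[0,0,-0.047],[3.15,0,23],1],
])

```text
time: 4.4
tool_pos: [0.5409, -0.0664, 0.0891]
tool_rot: [-0.0, 0.979, 0.204, -0.0]
contact_force: [0.0, 0.3, 1.1]
gripper_width: -0.002
grasp_force: 0.0
```

```bash
python3 m.py w2.png; python3 - <<'E'
from h import *
np.set_printoptions(precision=4,suppress=True)
s=manip.state();print(R.from_quat(np.roll(s["tool_rot"],-1)).as_matrix())
p=manip.grab_frame("side");c=p["image"][120:260,180:340];
c=cv2.resize(c,None,fx=5,fy=4.2*5/4.2*.857,interpolation=cv2.INTER_CUBIC);cv2.imwrite("pics/s2.png",c[...,::-1])
E
```

```text
297.3186396354542
wrist tray 0.62 [ 0.5429 -0.0034  0.0375] [-0.0562 -0.0156  0.2128]
wrist tab_face 0.65 [ 0.5609 -0.0574  0.0616] [ 0.0005 -0.0035  0.1912]
wrist press_bar 0.92 [ 0.6095 -0.0361  0.0501] [ 0.0003 -0.0576  0.1862]
wrist dock 0.83 [0.6112 0.0279 0.0004] [-0.0576 -0.0984  0.2256]
side tray 0.88 [ 0.5393 -0.0036  0.0356] [-0.0352  0.0148  1.5323]
side press_bar 0.6 [ 0.6115 -0.0302  0.0448] [-0.0908 -0.0226  1.5712]
side dock 0.63 [ 0.615   0.0277 -0.0007] [-0.1165  0.0446  1.5551]
scene tray 0.86 [ 0.5431 -0.006   0.0329] [-0.0612  0.0434  1.5055]
scene press_bar 0.93 [ 0.6113 -0.0401  0.047 ] [-0.134   0.0468  1.4789]
scene dock 0.75 [ 0.613   0.0302 -0.003 ] [-0.087   0.1189  1.4719]
[ 0.5407 -0.0664  0.0888] [-0.      0.9789  0.2044 -0.0001] 5.15 [ 0.4501 -0.5191  0.7143] -0.0028003108783434994
[[ 0.9164  0.4003 -0.0001]
 [ 0.4003 -0.9164  0.0001]
 [-0.0001 -0.0001 -1.    ]]
```

View pics/w2.png

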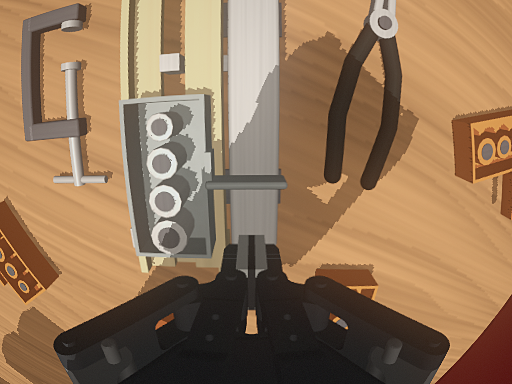

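View pics/s2.png

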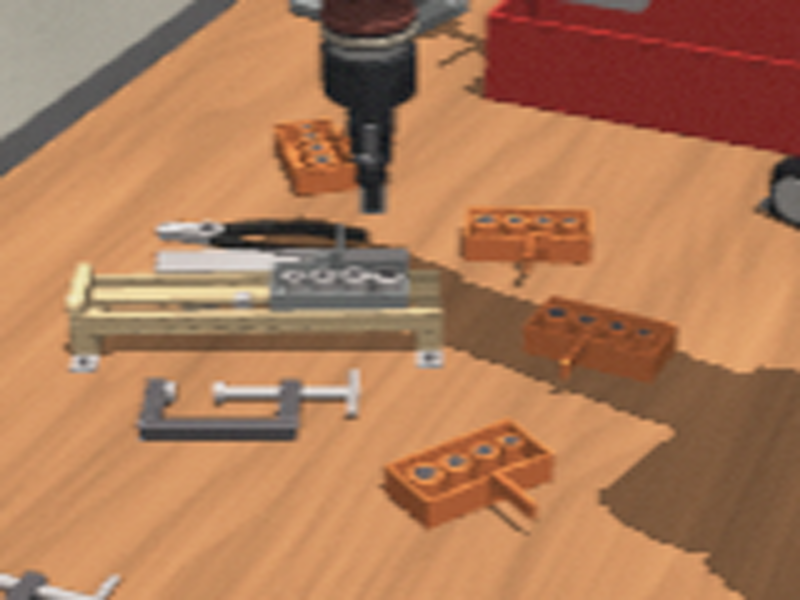

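The fingers are centred over the bar behind the tab, and the tray still sits short of the pin. Now pressing down.

Request:
apply_moves([
  [[0,0,0],[0,0,1.5],1],
  [[0,0,0],[0,0,2.2],1],
  [[0,0,0],[0,0,2.6],1],
  [[0,0,0],[0,0,3.0],1],
  [[0,0,0],[0,0,3.4],1],
  [[0,0,0],[0,0,3.7],1],
  [[0,0,0],[0,0,3.8],1],
  [[0,0,0],[0,0,3.8],1],
  [[0,0,0],[0,0,3.8],1],
])

```text
time: 6.1
tool_pos: [0.541, -0.0665, 0.0511]
tool_rot: [0.0, 0.979, 0.204, 0.0]
contact_force: [-0.3, -1.2, -0.2]
gripper_width: -0.004
grasp_force: 0.0
```

```bash
python3 m.py w3.png
```

```text
297.3186396354542
wrist tab_face 0.72 [ 0.5637 -0.058   0.0606] [0.0021 0.0054 0.1552]
wrist press_bar 0.55 [ 0.6118 -0.0391  0.0463] [ 0.0039 -0.0482  0.1534]
wrist dock 0.62 [0.6132 0.0257 0.005 ] [-0.055  -0.0864  0.1847]
side tray 0.69 [ 0.5408 -0.0028  0.0366] [-0.0369  0.0141  1.5316]
side tab_face 0.85 [ 0.5655 -0.0579  0.0642] [-0.0378 -0.0431  1.5653]
side press_bar 0.49 [ 0.607  -0.0336  0.0462] [-0.0853 -0.0246  1.5714]
side dock 0.9 [0.6177 0.0291 0.0019] [-0.1196  0.0426  1.5535]
scene tray 0.6 [ 0.5436 -0.0055  0.0322] [-0.0612  0.0444  1.5054]
scene tab_face 0.88 [ 0.5658 -0.0555  0.0639] [-0.1116  0.0065  1.5005]
scene press_bar 0.81 [ 0.6125 -0.0379  0.0471] [-0.1333  0.0483  1.477 ]
scene press_bar 0.43 [ 0.5798  0.14   -0.0076] [0.0128 0.1595 1.4323]
scene dock 0.63 [ 0.6109  0.0309 -0.0005] [-0.085   0.1164  1.471 ]
[ 0.5408 -0.0664  0.0508] [0.     0.9789 0.2045 0.    ] 6.85 [1.4631 0.2303 0.9385] -0.002209985788558384
```

View pics/w3.png

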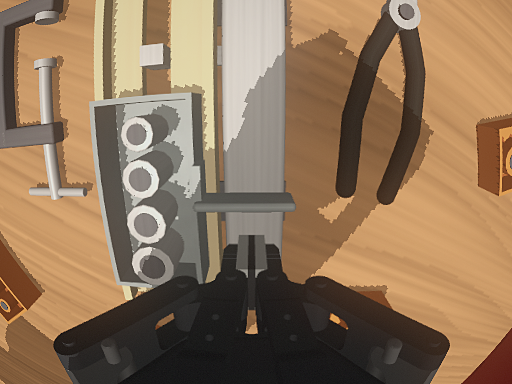

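The force is about 0 and the bar's width in the picture shows that it has not moved. I'll check where the tips are against the bar.

```bash
python3 - <<'E'
from h import *
s=manip.state();t=np.array(s["tool_pos"]);out=[]
T=np.array([.6139,.0282]);c,sn=.9164,.4003
D=lambda x,y,z:[T[0]+c*x-sn*y,T[1]+sn*x+c*y,z]
bar=[D(-.135,-.04,.048),D(-.135,-.074,.048),D(.075,-.074,.048),D(.075,-.04,.048)]
for n in("scene","side"):
    p=manip.grab_frame(n);a=px(p,[t-[0,0,.017],t]+bar)
    k=8;u0,v0=(a[0]-[25,30]).astype(int)
    im=cv2.resize(p["image"][v0:v0+60,u0:u0+50],None,fx=k,fy=k,interpolation=cv2.INTER_CUBIC)
    b=((a-[u0,v0]+.5)*k).astype(int)
    cv2.circle(im,tuple(map(int,b[0])),4,(255,0,0),1);cv2.circle(im,tuple(map(int,b[1])),4,(0,255,0),1)
    cv2.polylines(im,[b[2:].reshape(-1,1,2).astype(np.int32)],True,(0,0,255),1);out.append(im)
cv2.imwrite("pics/tip.png",np.hstack(out)[...,::-1])
p=manip.grab_frame("wrist");M=cv2.Rodrigues(np.array(p["rvec"]))[0];K=np.array(p["K"])
for h in(-.017,0):
  q=M@(t+[0,0,h])+np.array(p["tvec"]).ravel();r=np.hypot(*q[:2]);print(q,K[:2,2]+K[0,0]*np.arctan2(r,q[2])*q[:2]/r)
print(manip.nose_length)
E
```

```text
[0.0008012  0.02051704 0.18778495] [252.363644   225.86363142]
[0.00078253 0.02562629 0.17157091] [252.44622266 237.58980242]
0.017
```

View pics/tip.png

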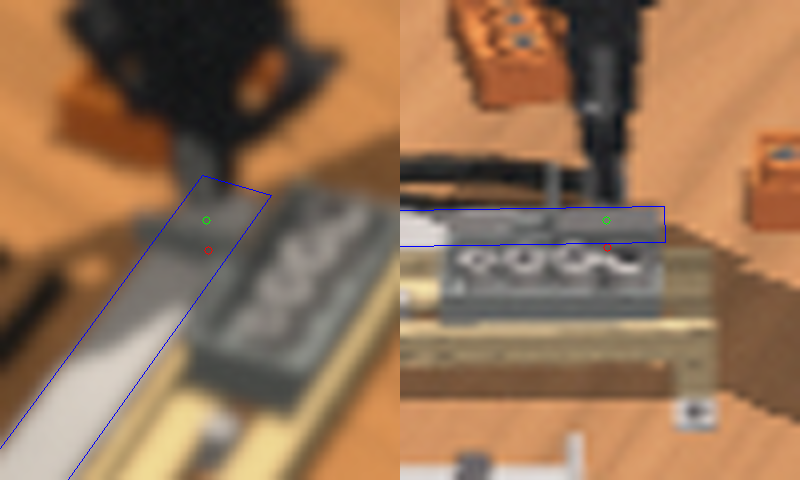

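The picture suggests that the tips end higher than worked out: the finger's end shows at about (605,205) in the side half, with the projected tip at (607,247). I'll go down by feel in small steps.

Request:
apply_moves([
  [[0,0,0],[0,0,0.3],1],
  [[0,0,0],[0,0,0.5],1],
  [[0,0,0],[0,0,0.5],1],
])

```text
time: 7.3
tool_pos: [0.5403, -0.0663, 0.0452]
tool_rot: [-0.0, 0.979, 0.204, -0.0]
contact_force: [-0.1, 0.0, 0.3]
gripper_width: 0.001
grasp_force: 0.0
```

```bash
cat >b.py <<'E'
from h import *
np.set_printoptions(precision=4,suppress=True)
import sys
p=manip.grab_frame("wrist")
for l in("press_bar","tab_face","tray"):
    for d in manip.spot_point(p,l)[:3]:
        x=w(p,d["location"])
        if x[0]>.45 and -.15<x[1]<.15: print(l,round(d["score"],2),x)
s=manip.state();print(s["tool_pos"],s["time"],s["contact_force"],s["ft_torque"])
if len(sys.argv)>1:
    cv2.imwrite("pics/"+sys.argv[1],cv2.resize(p["image"][100:300,150:400],(750,600),interpolation=cv2.INTER_CUBIC)[...,::-1])
E
python3 b.py z1.png
```

```text
press_bar 0.62 [ 0.6107 -0.0352  0.0459]
tab_face 0.59 [ 0.5621 -0.0564  0.0576]
tray 0.96 [ 0.5452 -0.0038  0.0361]
[ 0.5408 -0.0664  0.0458] 7.5 [ 0.3564 -0.2871  0.6972] [-0.0173  0.038  -0.0142]
```

View pics/z1.png

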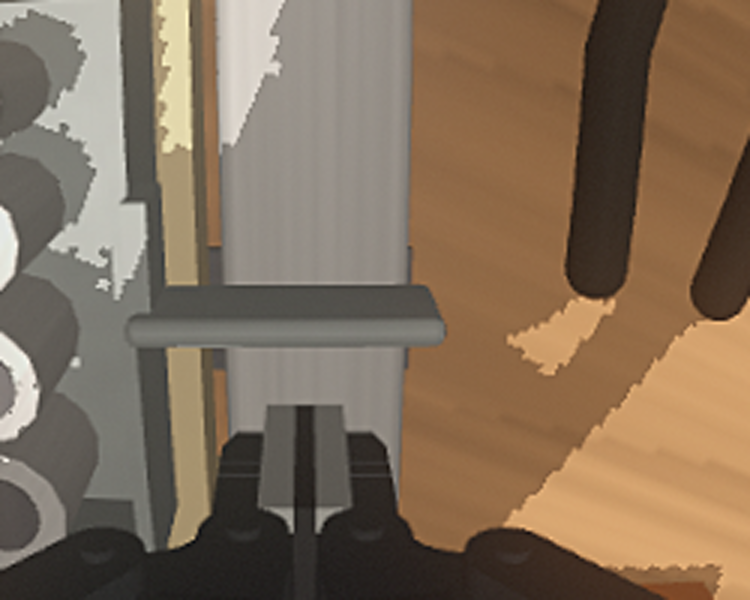

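Request:
apply_moves([
  [[0,0,0],[0,0,0.2],1],
  [[0,0,0],[0,0,0.4],1],
  [[0,0,0],[0,0,0.4],1],
])

```text
time: 7.8
tool_pos: [0.5405, -0.0663, 0.0414]
tool_rot: [-0.0, 0.979, 0.204, -0.0]
contact_force: [0.1, 0.2, 0.3]
gripper_width: -0.004
grasp_force: 0.0
```

Request:
apply_moves([
  [[0,0,0],[0,0,0.2],1],
  [[0,0,0],[0,0,0.4],1],
  [[0,0,0],[0,0,0.4],1],
])

```text
time: 8.1
tool_pos: [0.5405, -0.0663, 0.0374]
tool_rot: [-0.0, 0.979, 0.204, -0.0]
contact_force: [-0.5, 0.2, 0.1]
gripper_width: -0.001
grasp_force: 0.0
```

```bash
python3 b.py
```

```text
press_bar 0.58 [ 0.6112 -0.0367  0.0475]
tab_face 0.78 [ 0.5616 -0.0555  0.0585]
tray 0.83 [ 0.5459 -0.0031  0.0385]
[ 0.5408 -0.0665  0.0379] 8.3 [-0.1996  0.447  -0.3858] [ 0.0194  0.0179 -0.0466]
```

Request:
apply_moves([
  [[0,0,0],[0,0,0.2],1],
  [[0,0,0],[0,0,0.4],1],
  [[0,0,0],[0,0,0.4],1],
])

```text
time: 8.6
tool_pos: [0.5411, -0.0665, 0.0341]
tool_rot: [0.0, 0.979, 0.204, 0.0]
contact_force: [-1.0, 0.5, 4.4]
gripper_width: 0.003
grasp_force: 1.6
```

Request:
apply_moves([
  [[0,0,0],[0,0,0.2],1],
  [[0,0,0],[0,0,0.3],1],
  [[0,0,0],[0,0,0.3],1],
])

```text
time: 8.9
tool_pos: [0.5411, -0.0665, 0.031]
tool_rot: [0.0, 0.979, 0.204, 0.0]
contact_force: [-0.8, 0.9, 4.1]
gripper_width: 0.004
grasp_force: 1.9
```

```bash
python3 b.py z2.png;  python3 - <<'E'
from h import *
out=[]
for n in("scene","side"):
    p=manip.grab_frame(n);a=px(p,np.array(manip.state()["tool_pos"]))
    u0,v0=(a[0]-[25,30]).astype(int);out.append(cv2.resize(p["image"][v0:v0+60,u0:u0+50],None,fx=8,fy=8,interpolation=cv2.INTER_CUBIC));print(a[0]-[u0,v0])
cv2.imwrite("pics/tip2.png",np.hstack(out)[...,::-1])
E
```

```text
press_bar 0.63 [ 0.6127 -0.0373  0.042 ]
tab_face 0.74 [ 0.5634 -0.0551  0.0606]
tab_face 0.66 [0.6124 0.0263 0.002 ]
tray 0.8 [ 0.544  -0.0021  0.0398]
tray 0.29 [ 0.691  -0.1118 -0.0005]
[ 0.5411 -0.0665  0.0311] 9.1 [0.4703 0.1845 3.3535] [-0.0209 -0.0472  0.0216]
[25.43669035 30.3625837 ]
[25.34766783 30.92287023]
```

View pics/tip2.png

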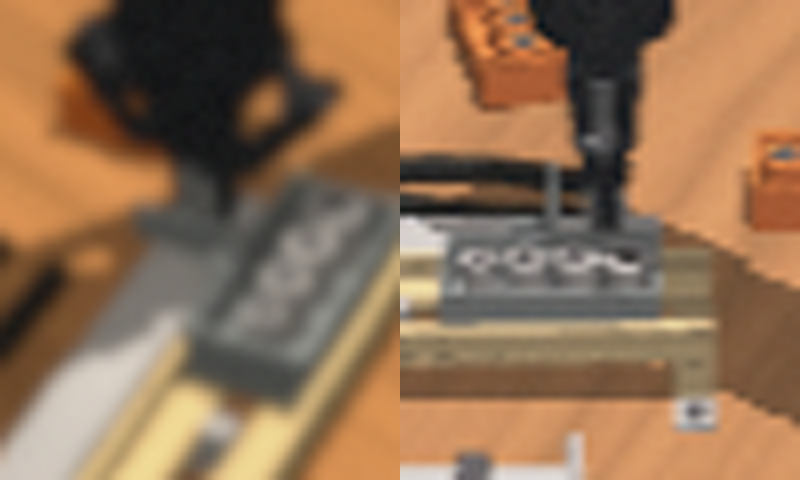

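Contact: about 4 N, with the bar part-way down. So the tips end about 12 mm behind the TCP, and the rest of the travel is another 8 mm.

Request:
apply_moves([
  [[0,0,0],[0,0,0.3],1],
  [[0,0,0],[0,0,0.6],1],
  [[0,0,0],[0,0,0.8],1],
  [[0,0,0],[0,0,0.8],1],
])

```text
time: 9.6
tool_pos: [0.5411, -0.0665, 0.0227]
tool_rot: [0.0, 0.979, 0.204, 0.0]
contact_force: [1.4, -0.8, 5.7]
gripper_width: -0.003
grasp_force: 2.5
```

```bash
python3 b.py z3.png
```

```text
press_bar 0.75 [ 0.6103 -0.0368  0.0347]
press_bar 0.21 [ 0.5792  0.1385 -0.0005]
tab_face 0.89 [ 0.5625 -0.0562  0.0614]
tray 0.85 [ 0.5424 -0.0057  0.0384]
[ 0.5411 -0.0665  0.0231] 9.8 [2.0988 0.188  4.4537] [-0.0163 -0.2453 -0.054 ]
```

View pics/z3.png

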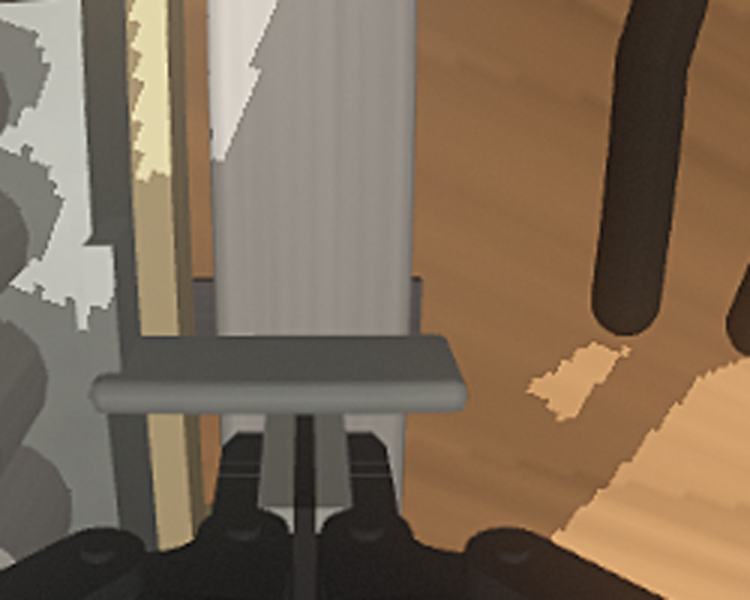

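The bar is down about 13 mm (z 0.0347) and the pin is below the deck. The picture shows the tips flat on the bar behind the tab at (280,390). Now pushing, slowly at first.

Request:
apply_moves([
  [[0,0,0],[0.5,0,0.1],1],
  [[0,0,0],[1.0,0,0.1],1],
  [[0,0,0],[1.5,0,0.1],1],
  [[0,0,0],[2.0,0,0.1],1],
  [[0,0,0],[2.5,0,0.1],1],
  [[0,0,0],[3.0,0,0.1],1],
  [[0,0,0],[3.5,0,0.1],1],
  [[0,0,0],[4.0,0,0.1],1],
  [[0,0,0],[4.5,0,0.1],1],
  [[0,0,0],[5.0,0,0.1],1],
])

```text
time: 10.8
tool_pos: [0.5847, -0.0465, 0.0208]
tool_rot: [-0.0, 0.979, 0.205, -0.003]
contact_force: [-5.0, -2.0, 5.9]
gripper_width: -0.002
grasp_force: 2.6
```

```bash
python3 b.py z4.png
```

```text
press_bar 0.92 [ 0.6123 -0.036   0.0327]
tab_face 0.67 [ 0.5907 -0.0447  0.0609]
tray 0.72 [0.5742 0.0091 0.039 ]
[ 0.5855 -0.0462  0.0212] 11.0 [-2.9022  0.2164  4.302 ] [-0.067   0.4081 -0.0021]
```

Request:
apply_moves([
  [[0,0,0],[0.6,0,0],1],
  [[0,0,0],[1.2,0,0],1],
  [[0,0,0],[1.8,0,0],1],
  [[0,0,0],[2.4,0,0],1],
  [[0,0,0],[3.0,0,0],1],
  [[0,0,0],[3.6,0,0],1],
  [[0,0,0],[4.2,0,0],1],
  [[0,0,0],[4.8,0,0],1],
  [[0,0,0],[5.4,0,0],1],
  [[0,0,0],[6.0,0,0],1],
  [[0,0,0],[6.6,0,0],1],
  [[0,0,0],[7.2,0,0],1],
  [[0,0,0],[7.8,0,0],1],
  [[0,0,0],[8.4,0,0],1],
  [[0,0,0],[9.0,0,0],1],
  [[0,0,0],[9.6,0,0],1],
  [[0,0,0],[10.2,0,0],1],
  [[0,0,0],[10.5,0,0],1],
  [[0,0,0],[10.5,0,0],1],
])

```text
time: 12.9
tool_pos: [0.6816, -0.0043, 0.021]
tool_rot: [-0.0, 0.979, 0.205, -0.002]
contact_force: [-2.9, -1.0, 5.0]
gripper_width: -0.001
grasp_force: 2.6
```

```bash
python3 b.py z5.png
```

```text
tab_face 0.86 [0.6917 0.     0.0609]
tray 0.88 [0.671  0.0519 0.0378]
[ 0.6816 -0.0043  0.0211] 13.1 [-1.6758 -1.5825  5.4391] [-0.1134  0.44   -0.0544]
```

Request:
apply_moves([
  [[0,0,0],[0.2,0,0],1],
  [[0,0,0],[0.4,0,0],1],
  [[0,0,0],[0.5,0,0],1],
  [[0,0,0],[0.5,0,0],1],
])

```text
time: 13.5
tool_pos: [0.6856, -0.0026, 0.0208]
tool_rot: [-0.0, 0.979, 0.205, -0.002]
contact_force: [-4.6, -0.8, 5.1]
gripper_width: 0.0
grasp_force: 2.6
```

Request:
apply_moves([
  [[0,0,0],[0.1,0,0],1],
  [[0,0,0],[0.2,0,0],1],
  [[0,0,0],[0.2,0,0],1],
])

```text
time: 13.8
tool_pos: [0.6873, -0.0019, 0.0208]
tool_rot: [-0.0, 0.979, 0.205, -0.003]
contact_force: [-4.8, -1.3, 5.4]
gripper_width: 0.001
grasp_force: 2.6
```

Request:
apply_moves([
  [[0,0,0],[0.1,0,0],1],
  [[0,0,0],[0.2,0,0],1],
  [[0,0,0],[0.2,0,0],1],
])

```text
time: 14.1
tool_pos: [0.689, -0.0011, 0.0208]
tool_rot: [-0.0, 0.979, 0.205, -0.003]
contact_force: [-4.9, -2.2, 5.8]
gripper_width: 0.003
grasp_force: 2.6
```

Not home yet (only sliding friction, about 5 N).

Request:
apply_moves([
  [[0,0,0],[0.1,0,0],1],
  [[0,0,0],[0.2,0,0],1],
  [[0,0,0],[0.2,0,0],1],
])

```text
time: 14.4
tool_pos: [0.6889, -0.0011, 0.0202]
tool_rot: [-0.0, 0.979, 0.205, -0.005]
contact_force: [-12.1, -5.2, 8.5]
gripper_width: 0.003
grasp_force: 2.7
```

```bash
python3 b.py z6.png
```

```text
tab_face 0.66 [0.6975 0.0015 0.0618]
tray 0.66 [0.6786 0.0572 0.0401]
[ 0.6889 -0.0012  0.0203] 14.6 [-10.8227  -3.1999   8.2691] [-0.5993  1.4825  0.1227]
```

Home: the force jumped to 12 N with no advance, and the tray measures at dock x of about +70. Now ease back slightly and lift clear.

Request:
apply_moves([
  [[0,0,0],[-0.2,0,0],1],
  [[0,0,0],[-0.5,0,0],1],
  [[0,0,0],[-0.5,0,-0.5],1],
  [[0,0,0],[-0.5,0,-1.2],1],
  [[0,0,0],[-0.7,0,-2],1],
  [[0,0,0],[-1,0,-4],1],
  [[0,0,0],[-1,0,-7],1],
  [[0,0,0],[-1,0,-11],1],
  [[0,0,0],[-6,0,-15],1],
  [[0,0,0],[-11,0,-19],1],
  [[0,0,0],[-14,0,-20],1],
  [[0,0,0],[-14,0,-20],1],
  [[0,0,0],[-14,0,-20],1],
])

```text
time: 15.9
tool_pos: [0.5641, -0.0566, 0.2239]
tool_rot: [0.001, 0.979, 0.204, 0.001]
contact_force: [0.4, -0.2, 0.0]
gripper_width: 0.002
grasp_force: 0.0
```

```bash
python3 m.py w7.png
```

```text
297.3186396354542
wrist tab_face 0.84 [0.6998 0.0032 0.0623] [-0.0004 -0.1641  0.2816]
wrist press_bar 0.96 [ 0.6095 -0.036   0.0474] [-0.0003 -0.0746  0.3252]
wrist press_bar 0.44 [0.5782 0.1395 0.001 ] [-0.1738 -0.1275  0.3571]
wrist dock 0.83 [ 0.6115  0.0294 -0.001 ] [-0.0595 -0.1155  0.363 ]
side tray 0.76 [0.6776 0.0572 0.0387] [-0.1863  0.0143  1.5316]
side tab_face 0.86 [0.6995 0.0015 0.064 ] [-0.1844 -0.0408  1.5661]
side press_bar 0.51 [ 0.6122 -0.0359  0.0454] [-0.0891 -0.0262  1.5753]
side dock 0.74 [0.6135 0.0275 0.0022] [-0.1151  0.0424  1.5531]
scene tray 0.73 [0.6793 0.0532 0.0354] [-0.1188  0.1298  1.3993]
scene press_bar 0.7 [ 0.613 -0.04   0.048] [-0.1351  0.0469  1.4773]
scene dock 0.8 [ 0.6134  0.0284 -0.0016] [-0.0886  0.1171  1.4717]
[ 0.5647 -0.056   0.2218] [-0.      0.9789  0.2045  0.    ] 16.65 [-0.3521  1.0426  0.2149] 0.0032293549482325873
```

```bash
python3 -c "
from plant import manip;print(manip.job_done())"
```

```text
the job is handed in; nothing more can be done
None
```

The job is handed in: the tray is home against the end stop (measured at dock x of about +70 mm), the bar is back up at 48 mm so the pin should be locked behind the tray, and the arm is clear; I did not view a picture of the pin after release.

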